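# Load the drying box and hold its inspection flap at the mark

### The arm

A 6-joint arm with a two-finger parallel gripper is mounted at the origin on the work surface. World frame = base frame: x ahead of the robot, y to its left, z up, the work surface at z = 0. Lengths are in m, angles in degrees, forces in N, time in s.
With the tool pointing down it reaches from about 0.375 to 0.9 m from the base axis. Payload 3.1 kg.
Tool frame: the origin (TCP) lies at the very end of the fingers, on their centre line; the grasp point (between the pads) lies behind it (bot.grip_depth is the z of the grasp point in the tool frame, in m); z points along the fingers, y is the direction in which the jaws open and shut (so a half turn about z gives the same grasp; the last joint's range is limited). The gripper opens to 87 mm and grips with 3 to 60 N. Pads are 19 mm wide; open, the fingers measure 117 mm over their backs; the gripper's body (75 mm by 190 mm) begins 51 mm behind the grasp point.
Start: joints at [-83.852, 30.224, 82.088, -0, 67.689, -10.227], TCP at [0.176, -0.6, 0.223] pointing down, gripper open.
Joint ranges: [-176.69, 176.69], [-43.24, 126.21], [12.49, 139.97], [-82, 262], [0, 151.66], [-163.58, 163.58]. Speed limits (degrees/s): [159.86, 159.86, 180, 180, 180, 180].

### API

Orientations are given as a 3x3 rotation matrix whose columns are the frame's x, y, z axes.
In Python, from rig import bot, vision gives the robot as it stands. The module is installed in compiled form; this text tells all that it offers.
- The arm moves only by the shell command python3 -m jog 'ROWS'. ROWS is JSON, a list of rows, each a list of 3 entries, a list of its own where there are three numbers: the shift along the tool's x, y, z in mm, then the turn, a rotation vector about the tool's x, y, z in degrees, then the closure, from 0 (fully open) to 1 (shut). In form: [[[dx, dy, dz], [wx, wy, wz], fingers], ...]. A call has 1 to 12 rows; each row is the pose to reach, as a shift and turn from the pose commanded when the call began, along the tool's axes at that moment; what a row does not reach only later rows make up. A row lasts 1/12 s, in which the tool goes at most 41.7 mm and 7.16 degrees, less where a joint would pass 70% of its speed; a pose out of reach is approached as far as the arm can. A call with a gripper value outside its range is refused whole. The fingers move at their own pace and stop on an object; the grip force is fixed at half the most. Time passes only in rows, so rows that repeat a pose let the fingers close. It gives the time, the measured TCP pose, the force and the opening at its end, in the units of the state.
- bot.read_state(): the state, without advancing time (a new reading comes with each control period).
- vision.capture(name): name is "scene" or "top" or "wrist"; returns the picture (400x640x3 uint8, red, green, blue); there is no depth.
- vision.camera_info(name): a dict with "intrinsics" (3x3 intrinsics, pixels), "dist" ([k1, k2, p1, p2, k3] as OpenCV has them; the pictures are not rectified), "camera_from_world" (4x4, takes a point from world to camera coordinates); the wrist camera has in their place "mount" (4x4, takes a point from camera to tool coordinates, whose origin is the TCP and whose axes are the flange's). Camera axes: x right, y up, looking along -z (the intrinsics and any distortion apply to the point x, -y, -z); pixel columns grow to the right and rows downward; lengths in m; the calibration is good to about 2 mm. A picture is of the moment at which its call begins: read the wrist's pose just before it. camera_info takes no time and is no camera call.
- bot.hand_in(): hands the job in, once; it reports no verdict.
The state is a dict: "time_s": time; "joint_positions": joint angles; "qvel": joint speeds; "tau": joint torques, N m; "position": TCP position; "tcp_rot": TCP orientation; "force": force on the tool from outside, world axes, zero at the start; "moment": the same for the moment, N m; "opening": opening from 0.0 (shut) to 1.0 (fully open).
Only numpy, scipy, OpenCV 4.12 (cv2) and the standard library are available. Lean on these libraries where they do the work, as an engineer would, in place of code of your own. Each camera call takes 0.05 s, during which the arm holds its last target. There are 200 camera calls.

### The job

Lift the scoop tray and tip all six replica meat cubes out of it into the drying box's hopper, then set the empty tray back down upright on the bench. Then swing the inspection flap up until it lines up with the pointer and finish holding it there with the gripper, since it falls shut if let go: the program ends while holding. Leave the pointer and everything else on the bench where they are.

Things in the scene. Friction and masses are not known exactly. Their poses are not given: they have to be found in the camera images.
- dryer: bench-top drying box of grey sheet metal, fixed, 200 (x) x 330 (y), walls 4 thick; origin: centre of its underside, on the bench. Its +y half is an open feed hopper; its -y half is a compartment with walls 110 high, closed by the inspection flap. Position and yaw differ each time.
- hopper_mouth (a point): centre of the hopper's open mouth, level with its rim, 140 above the bench; in the dryer's frame (0, 82, 140). The mouth is 192 (x) x 157 (y); a steel ramp inside falls towards -y and leads under the flap. Axes as the dryer's.
- flap (a joint): opening angle of the inspection flap: 0 shut (level), grows as the near (-x) edge swings up, stop at 1.5 rad. Steel sheet 172 (x) x 150 (y) x 4, about 0.3 kg, nearly free hinge along the dryer's y axis: it falls shut when let go.
- flap_hinge (a point): point on the flap's hinge axis, midway along it; in the dryer's frame (92, -83, 114). Axes turn with the flap (x from the free edge to the hinge, z out of its upper face).
- flap_handle (a point): middle of the flap's black bar handle: round bar 12 thick, straight for 70 along y, on two posts 70 apart. In the hinge point's axes at (-145, 0, 40), 40 above the flap's mid-plane. Can be pinched from above, fingers closing across the bar (along the dryer's x); the bar then turns in the grip while the tool stays upright.
- pointer (a joint): angle of the pointer that marks the wanted opening, same zero, sense and axis as the angle of the flap; the flap is at the mark when both angles are equal. Stiff; set anew between 0.55 and 1.1 rad each time. Leave it as it is.
- pointer_tip (a point): end of the pointer: flat aluminium arm 12 wide with a small black knob (18 across), pivoting on the flap's hinge line beside the -y side of the dryer, 101 to the -y side of the flap's middle; this point lies in the middle of the arm, at the knob, 165 from the hinge axis. A thin dark arc-shaped scale stands between the pointer and the flap, radius 165.
- tray: loose aluminium scoop tray, 160 (x) x 115 (y), floor 4 thick, side and back walls reach 32 high; its -x end is open (no lip). A flat upright tab at the +x end, 12 thick (x), 45 wide (y), is the grip; its top is 82 above the underside. About 0.16 kg empty. Origin: centre of its underside; yaw differs each time.
- tray_tab (a point): grip point in the tab of the tray, in the tray's frame (74, 0, 62), 20 below the tab's top; pinch with the fingers closing along the tray's x
- tray_lip (a point): middle of the tray's open pouring edge, top of the floor, in the tray's frame (-80, 0, 4)
- chunk0: brown replica meat cube, 28 x 24 x 22, rounded edges, 15 g, loose in the tray; origin: centre of its underside (as it first lies). The six are alike; they start to slide out of the tray at a tilt of roughly 30 to 45 degrees
- chunk1: brown replica meat cube, 28 x 24 x 22, rounded edges, 15 g, loose in the tray; origin: centre of its underside (as it first lies). The six are alike; they start to slide out of the tray at a tilt of roughly 30 to 45 degrees (as chunk0)
- chunk2: brown replica meat cube, 28 x 24 x 22, rounded edges, 15 g, loose in the tray; origin: centre of its underside (as it first lies). The six are alike; they start to slide out of the tray at a tilt of roughly 30 to 45 degrees (as chunk0)
- chunk3: brown replica meat cube, 28 x 24 x 22, rounded edges, 15 g, loose in the tray; origin: centre of its underside (as it first lies). The six are alike; they start to slide out of the tray at a tilt of roughly 30 to 45 degrees (as chunk0)
- chunk4: brown replica meat cube, 28 x 24 x 22, rounded edges, 15 g, loose in the tray; origin: centre of its underside (as it first lies). The six are alike; they start to slide out of the tray at a tilt of roughly 30 to 45 degrees (as chunk0)
- chunk5: brown replica meat cube, 28 x 24 x 22, rounded edges, 15 g, loose in the tray; origin: centre of its underside (as it first lies). The six are alike; they start to slide out of the tray at a tilt of roughly 30 to 45 degrees (as chunk0)
- jar: brown glass jar, 72 across, 100 high, loose; only to be left alone; origin: its underside
- flask: white plastic bottle, 60 across, 150 high, loose; only to be left alone; origin: its underside
- patty: round brown replica hamburger patty, 84 across, 20 thick, loose; only to be left alone; origin: its underside
- cup: white ceramic cup, 70 across, 80 high, loose; only to be left alone; origin: its underside
- brush: paint brush lying on the bench, some 200 long, loose; only to be left alone
- pot: small earthen-coloured lidded pot, 60 across, 65 high, loose; only to be left alone; origin: its underside
Things that resemble listed ones, but are neither listed nor needed, are in the scene too. Leave any blue, orange or red look-alike of the tray alone.

How it is judged:
By the outcome, as a careful person would: the job done as asked, in the order asked, and still so for the second after the job is handed in, while the arm keeps its last pose, push and grip.
It also fails if it takes over 67 s, if anything falls off the work surface, if the arm or the gripper's body presses on something with over 40 N, if the wrist force passes 120 N, or if a joint passes its speed limit or range.

## Working session

There is one attempt and no reset: what is moved stays moved. The work goes in short steps, Python scripts to look and compute and a shell command to move; the robot and the scene stay as the last step left them, time stands still between calls to the robot, and variables do not carry over. Pictures are saved under pics/ and viewed, about 8 in all and at most 12, crops included, and the job is handed in when it is done.

```bash
mkdir -p pics; cat > h.py <<'E'
import numpy as np, cv2
from rig import bot, vision
def cap(name,save=None):
    s=bot.read_state(); im=vision.capture(name)
    if save: cv2.imwrite('pics/'+save,im[:,:,::-1])
    return s,im
def cam(name,s=None):
    i=vision.camera_info(name); K=np.array(i['intrinsics']);d=np.array(i['dist'],float)
    if name=='wrist':
        T=np.eye(4);T[:3,:3]=s['tcp_rot'];T[:3,3]=s['position']
        wc=T@np.array(i['mount'])
    else: wc=np.linalg.inv(np.array(i['camera_from_world']))
    return K,d,wc
def ray(c,px):
    K,d,wc=c
    n=cv2.undistortPoints(np.array(px,float).reshape(-1,1,2),K,d).reshape(-1,2)
    v=np.c_[n[:,0],-n[:,1],-np.ones(len(n))]@wc[:3,:3].T
    return wc[:3,3],v
def plane(c,px,z):
    o,v=ray(c,px); return o+v*((z-o[2])/v[:,2])[:,None]
def proj(c,P):
    K,d,wc=c; P=np.atleast_2d(P); q=(P-wc[:3,3])@wc[:3,:3]
    q=q*[1,-1,-1]
    return cv2.projectPoints(q,np.zeros(3),np.zeros(3),K,d)[0].reshape(-1,2)
def tri(rs):
    A=np.zeros((3,3));b=np.zeros(3)
    for o,v in rs:
        v=v.ravel()/np.linalg.norm(v);M=np.eye(3)-np.outer(v,v);A+=M;b+=M@o
    return np.linalg.solve(A,b)
def rel(s,P,R=None):
    "TCP target -> tool shift mm"
    return 1000*np.array(s['tcp_rot']).T@(np.array(P)-s['position'])
E
python3 - <<'E'
from h import *
_,a=cap('scene','s0.png');_,b=cap('top','t0.png')
cv2.imwrite('pics/both.png',np.vstack([a,b])[:,:,::-1][::1])
for n in('scene','top'):
    c=cam(n);print(n,c[2].round(3).tolist(),c[0].round(0).tolist())
print(bot.grip_depth,bot.read_state())
print(vision.camera_info('wrist'))
E
```

```text
scene [[-0.601, -0.588, 0.542, 1.307], [0.799, -0.443, 0.406, 0.68], [0.002, 0.677, 0.736, 1.179], [0.0, 0.0, 0.0, 1.0]] [[439.0, 0.0, 317.0], [0.0, 439.0, 207.0], [0.0, 0.0, 1.0]]
top [[-0.025, 0.998, -0.051, 0.433], [-1.0, -0.025, 0.002, 0.082], [0.001, 0.051, 0.999, 1.64], [0.0, 0.0, 0.0, 1.0]] [[423.0, 0.0, 320.0], [0.0, 423.0, 200.0], [0.0, 0.0, 1.0]]
-0.0187 {'time_s': 0.1, 'joint_positions': array([-8.38527785e+01,  3.02730548e+01,  8.21493960e+01, -4.80970622e-04,
        6.76896476e+01, -1.02259501e+01]), 'qvel': array([-0.05624158, -0.14005739, -0.17175543,  0.06042814,  0.10368986,
       -0.08346438]), 'tau': array([-8.11877853e-04, -4.40988278e+01, -1.77149820e+01,  6.35174126e-02,
        5.33663901e-02, -3.20375909e-05]), 'position': array([ 0.17615051, -0.59897178,  0.22167381]), 'tcp_rot': array([[ 9.59445210e-01,  2.81895088e-01, -2.17228734e-04],
       [ 2.81894967e-01, -9.59443300e-01,  1.94440303e-03],
       [ 3.39699011e-04, -1.92678386e-03, -9.99998086e-01]]), 'force': array([-0.14874832,  0.04440479,  0.51229298]), 'moment': array([-0.01807991, -0.00864056,  0.00099984]), 'opening': 1.0022692966330071}
{'intrinsics': array([[298.34211384,   0.        , 319.47733288],
       [  0.        , 298.34211384, 200.02041332],
       [  0.        ,   0.        ,   1.        ]]), 'dist': array([-0.0567533,  0.       ,  0.       ,  0.       ,  0.       ]), 'mount': array([[-1.61383525e-04,  9.58258112e-01,  2.85904469e-01,
         7.75783727e-02],
       [ 9.99999982e-01,  1.82789701e-04, -4.81845959e-05,
        -1.33174030e-03],
       [-9.84336723e-05,  2.85904456e-01, -9.58258124e-01,
        -1.61748719e-01],
       [ 0.00000000e+00,  0.00000000e+00,  0.00000000e+00,
         1.00000000e+00]])}
```

View pics/s0.png

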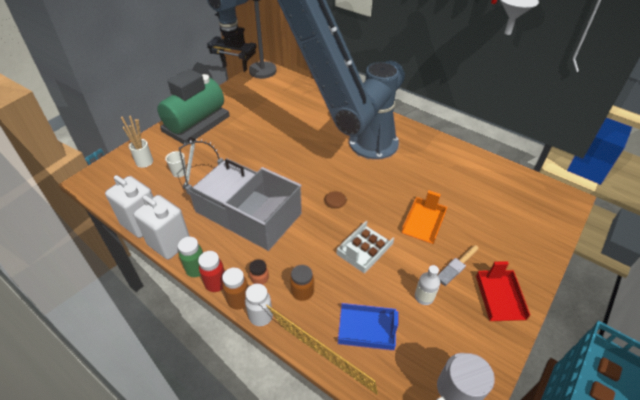

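View pics/t0.png

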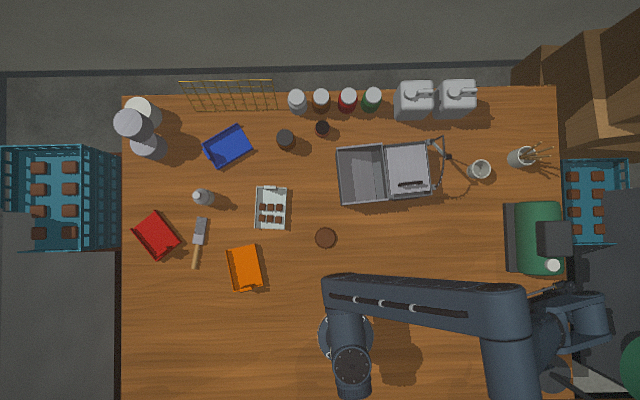

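The scene view shows the grey tray with six cubes at (365,245) and the dryer at (245,200). In the top view, the tray is at (271,207), the dryer at (385,173) and the pointer near (440,150). Next I'll zoom in.

```bash
python3 - <<'E'
import cv2,numpy as np
s=cv2.imread('pics/s0.png');t=cv2.imread('pics/t0.png')
def z(im,x,y,w,h,W,H): return cv2.resize(im[y:y+h,x:x+w],(W,H),interpolation=cv2.INTER_CUBIC)
A=np.hstack([z(s,330,215,70,60,350,300),z(s,170,130,140,120,450,300)[:, :]])
B=np.hstack([z(t,240,177,70,60,350,300),z(t,325,125,150,100,450,300)])
cv2.imwrite('pics/z1.png',np.vstack([A,B]))
E
```

```text
(no output)
```

View pics/z1.png

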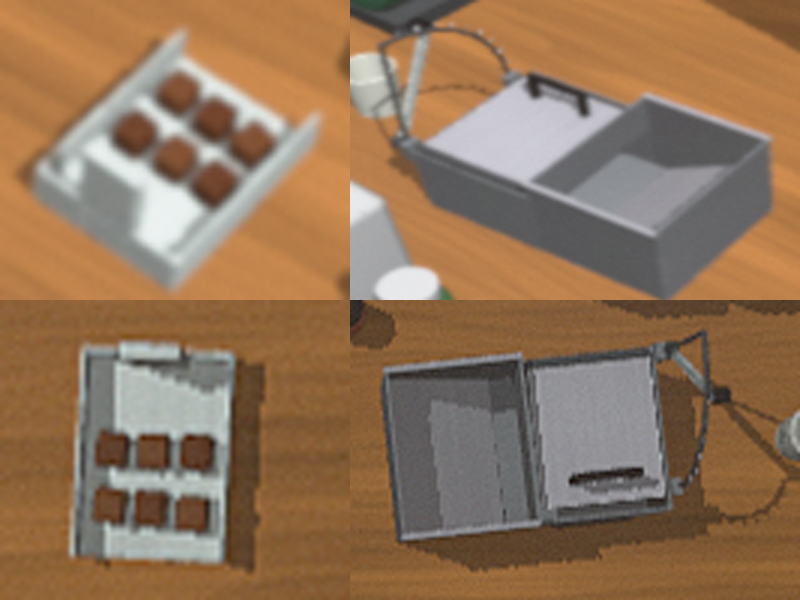

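Top-view crop: the tray's tab is on the far (+x) side with the open end towards the robot. The dryer's handle bar runs from about (398,185) to (423,182), and the pointer knob is at (448,157). In the scene view the knob is at (191,141).

```bash
python3 - <<'E'
from h import *
t=cam('top');s=cam('scene')
P=lambda px,z:plane(t,px,z).round(4).tolist()
print('tray walls',P([(257,186.4),(286.6,187.4),(255,228),(284.4,229.4)],.032))
print('tab',P([(270.2,187.3)],.082), 'tab tri',tri([ray(t,(270.2,187.3)),ray(s,(330+110/5,215+163/5))]))
print('dryer rim',P([(336.7,148.3),(382.3,143.3),(341.7,205),(388.3,199)],.14))
print('handle',P([(398.3,185),(423.3,181.7)],.16))
print('knob',tri([ray(t,(448,156.7)),ray(s,(191.2,141.2))]))
# hopper rim corner near/far tri in scene: (770,137),(657,235),(645,97)
for a,b in [((336.7,148.3),(170+307/3.214,130+235/2.5)),((341.7,205),(170+420/3.214,130+137/2.5)),((388.3,199),(170+295/3.214,130+97/2.5))]:
    print('rim tri',tri([ray(t,a),ray(s,b)]))
for a,b in [((398.3,185),(170+237/3.214,130+98/2.5)),((423.3,181.7),(170+182/3.214,130+78/2.5))]:
    print('handle tri',tri([ray(t,a),ray(s,b)]))
E
```

```text
tray walls [[0.5729, 0.3191, 0.032], [0.5663, 0.2065, 0.032], [0.415, 0.3295, 0.032], [0.4068, 0.2183, 0.032]]
tab [[0.564, 0.2632, 0.082]] tab tri [0.56520959 0.26352074 0.07323795]
dryer rim [[0.6929, 0.0162, 0.14], [0.7066, -0.1471, 0.14], [0.4898, 0.004, 0.14], [0.5069, -0.1619, 0.14]]
handle [[0.5542, -0.1954, 0.16], [0.5635, -0.2833, 0.16]]
knob [ 0.6373526  -0.34653193  0.2504824 ]
rim tri [0.69295745 0.01719088 0.1337545 ]
rim tri [0.49110529 0.00217715 0.13757892]
rim tri [ 0.50716624 -0.16314054  0.13156216]
handle tri [ 0.55629592 -0.19923756  0.14548548]
handle tri [ 0.56261333 -0.28450285  0.14262977]
```

```bash
python3 -m jog '[[[230,-140,-100],[0,0,-39],0],[[230,-140,-100],[0,0,-39],0],[[230,-140,-100],[0,0,-39],0],[[230,-140,-100],[0,0,-39],0],[[230,-140,-100],[0,0,-39],0],[[230,-140,-100],[0,0,-39],0],[[462,-280,-138],[0,0,-78],0],[[462,-280,-138],[0,0,-78],0],[[462,-280,-138],[0,0,-78],0],[[462,-280,-138],[0,0,-78],0],[[462,-280,-138],[0,0,-78],0],[[462,-280,-138],[0,0,-78],0]]'
```

```text
time_s: 1.1
position: [0.5013, -0.2424, 0.3507]
tcp_rot: [[-0.081, 0.997, -0.001], [0.997, 0.081, 0.0], [0.0, -0.001, -1.0]]
force: [0.2, 0.2, 0.1]
opening: 1.002
```

```bash
python3 -m jog '[[[0,0,0],[0,0,0],0],[[0,0,0],[0,0,0],0]]'; python3 - <<'E'
from h import *
import pickle
s,a=cap('wrist','w1.png');pickle.dump(s,open('w1.pkl','wb'));print(s['position'])
cv2.imwrite('pics/w1z.png',cv2.resize(a[:,:,::-1],(800,500),interpolation=cv2.INTER_CUBIC))
E
```

```text
time_s: 1.27
position: [0.5016, -0.2425, 0.3506]
tcp_rot: [[-0.081, 0.997, -0.0], [0.997, 0.081, -0.0], [-0.0, -0.0, -1.0]]
force: [-0.3, -0.3, -1.3]
opening: 1.0
[ 0.50156775 -0.24246617  0.350611  ]
```

View pics/w1z.png

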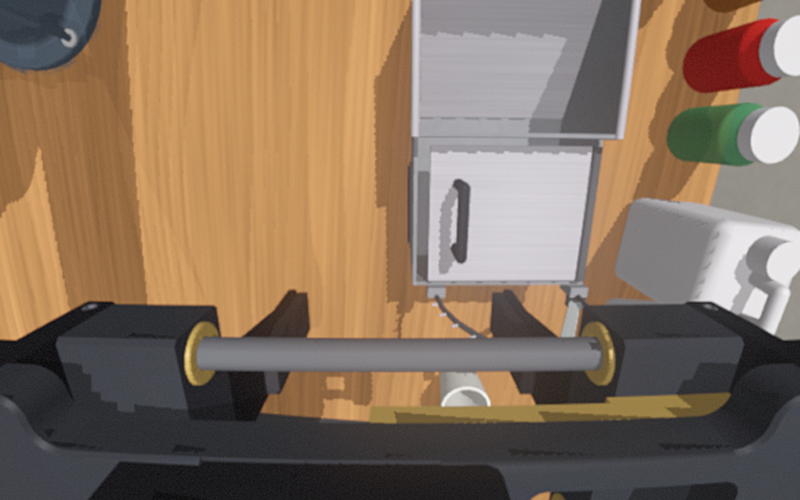

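Wrist view (1.25x scale): the handle bar runs from (461,185) to (461,258). The -y corners of the hopper rim are at (413,137) and (623,138), and the arc and pointer are partly hidden behind the gripper.

```bash
python3 - <<'E'
from h import *
import pickle
s=pickle.load(open('w1.pkl','rb'));w=cam('wrist',s);t=cam('top')
print('rim -y corners',plane(w,[(330.4,109.6),(498.4,110.4)],.14).round(4))
print('handle',plane(w,[(368.8,148),(368.8,206)],.154).round(4))
print('tri handle',tri([ray(w,(368.8,177)),ray(t,(410.8,183.3))]))
print('tri corners',tri([ray(w,(330.4,109.6)),ray(t,(388.3,199))]),tri([ray(w,(498.4,110.4)),ray(t,(382.3,143.3))]))
# flap hinge-edge & free edge at z .116
print('flap frame -y edge',plane(w,[(412/1.25,285/1.25),(586/1.25,285/1.25)],.11).round(4))
E
```

```text
rim -y corners [[ 0.5067 -0.16    0.14  ]
 [ 0.7121 -0.1421  0.14  ]]
handle [[ 0.556  -0.2004  0.154 ]
 [ 0.5652 -0.2726  0.154 ]]
tri handle [ 0.55770612 -0.2345144   0.1709595 ]
tri corners [ 0.5063311  -0.16009708  0.15138244] [ 0.70324028 -0.14379459  0.15602618]
flap frame -y edge [[ 0.5215 -0.3239  0.11  ]
 [ 0.7258 -0.308   0.11  ]]
```

```bash
python3 -m jog '[[[386,62,100],[0,0,8.4],0],[[386,62,100],[0,0,8.4],0],[[386,62,100],[0,0,8.4],0],[[386,62,100],[0,0,8.4],0],[[386,62,100],[0,0,8.4],0],[[386,62,100],[0,0,8.4],0],[[386,62,100],[0,0,8.4],0],[[386,62,100],[0,0,8.4],0],[[386,62,100],[0,0,8.4],0],[[386,62,100],[0,0,8.4],0],[[386,62,100],[0,0,8.4],0],[[386,62,100],[0,0,8.4],0]]'; python3 - <<'E'
from h import *
import pickle
s,a=cap('wrist','w2.png');pickle.dump(s,open('w2.pkl','wb'));print(s['position'])
cv2.imwrite('pics/w2z.png',cv2.resize(a[:240,:,::-1],(800,300),interpolation=cv2.INTER_CUBIC))
E
```

```text
time_s: 2.32
position: [0.5322, 0.1446, 0.2496]
tcp_rot: [[0.07, 0.998, -0.003], [0.998, -0.07, -0.001], [-0.001, -0.003, -1.0]]
force: [-0.1, -0.5, -0.0]
opening: 0.998
[0.5322266  0.14458156 0.24955105]
```

View pics/w2z.png

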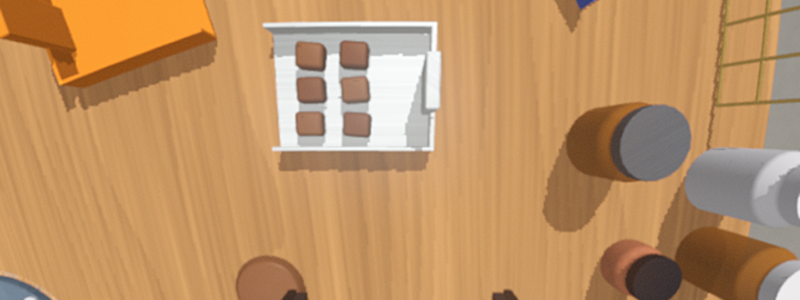

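The tray is clear in the wrist view, with the tab top centred at about (433,80) and spanning 52–108 vertically. The wall corners are at (437,22), (434,150), (263,25) and (273,150), all at 1.25x.

```bash
python3 - <<'E'
from h import *
import pickle
s=pickle.load(open('w2.pkl','rb'));w=cam('wrist',s);t=cam('top');sc=cam('scene')
q=lambda *p:np.array(p)/1.25
print(plane(w,[q(437,22),q(434,150),q(263,25),q(273,150)],.032).round(4))
print('tab ends',plane(w,[q(434,52),q(433,108)],.082).round(4))
P=tri([ray(w,q(433.5,80)),ray(t,(270.2,187.3))]);print('tri',P, tri([ray(w,q(433.5,80)),ray(sc,(352,247.6))]))
T=np.array([.5645,.2645,.062]); R=np.array(s['tcp_rot'])
g=T+[0,0,-.0187]; print('shift mm',rel(s,g), 'tray x angle by tab', )
E
```

```text
[[0.5774 0.3256 0.032 ]
 [0.5692 0.2112 0.032 ]
 [0.4174 0.3358 0.032 ]
 [0.4099 0.2229 0.032 ]]
tab ends [[0.5686 0.2902 0.082 ]
 [0.5657 0.2471 0.082 ]]
tri [0.53898346 0.22796453 0.38401117] [0.56863971 0.26726351 0.07979275]
shift mm [122.14252125  24.36823252 206.03128954] tray x angle by tab
```

```bash
python3 -m jog '[[[125,26,60],[0,0,0],0],[[125,26,60],[0,0,0],0],[[125,26,60],[0,0,0],0],[[125,26,60],[0,0,0],0],[[125,26,100],[0,0,0],0],[[125,26,140],[0,0,0],0],[[125,26,170],[0,0,0],0],[[125,26,190],[0,0,0],0],[[125,26,206],[0,0,0],0],[[125,26,206],[0,0,0],0],[[125,26,206],[0,0,0],0],[[125,26,206],[0,0,0],0.3]]' && python3 -m jog '[[[0,0,0],[0,0,0],0.5],[[0,0,0],[0,0,0],0.8],[[0,0,0],[0,0,0],1],[[0,0,0],[0,0,0],1],[[0,0,0],[0,0,0],1],[[0,0,0],[0,0,0],1],[[0,0,0],[0,0,0],1],[[0,0,0],[0,0,0],1]]'; python3 - <<'E'
from h import *
s,a=cap('wrist','w3.png');cv2.imwrite('pics/w3c.png',a[100:,:,::-1]);print(s['position'],s['force'])
E
```

```text
time_s: 3.37
position: [0.5691, 0.2668, 0.046]
tcp_rot: [[0.072, 0.997, 0.002], [0.997, -0.072, 0.0], [0.0, 0.002, -1.0]]
force: [0.2, -0.3, 1.0]
opening: 0.972
time_s: 4.03
position: [0.5675, 0.2681, 0.0446]
tcp_rot: [[0.07, 0.998, -0.0], [0.998, -0.07, -0.0], [-0.0, -0.0, -1.0]]
force: [0.1, 0.3, 0.4]
opening: 0.4
[0.56754265 0.26811729 0.04464868] [0.09341222 0.27048985 0.37703174]
```

View pics/w3c.png

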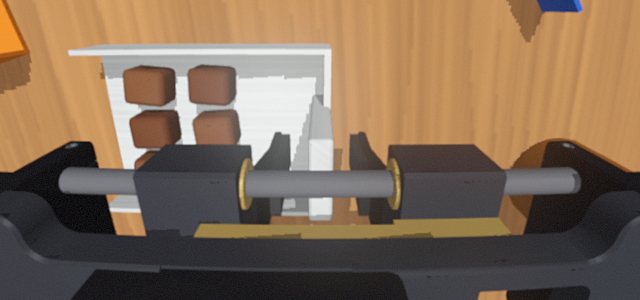

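The gripper is centred on the tab, so I'll finish closing and lift.

```bash
python3 -m jog '[[[0,0,0],[0,0,0],1],[[0,0,0],[0,0,0],1],[[0,0,0],[0,0,0],1],[[0,0,0],[0,0,0],1],[[0,0,0],[0,0,0],1],[[0,0,0],[0,0,0],1],[[0,0,-8],[0,0,0],1],[[0,0,-22],[0,0,0],1],[[0,0,-42],[0,0,0],1],[[0,0,-67],[0,0,0],1],[[0,0,-95],[0,0,0],1],[[0,0,-125],[0,0,0],1]]' && python3 -m jog '[[[0,0,-30],[0,0,0],1],[[0,0,-55],[0,0,0],1],[[0,0,-75],[0,0,0],1],[[0,0,-85],[0,0,0],1],[[0,0,-85],[0,0,0],1]]'
cat >> h.py <<'E'
def traypose(off,tilt,zlip,ydev=0):
    "TCP pose with lip at dryer-x offset off from mouth, height zlip"
    a=np.radians(5.2);t=np.radians(tilt)
    X=np.array([np.cos(a),np.sin(a),0]);Y=np.array([-np.sin(a),np.cos(a),0]);Z=np.array([0,0,1.])
    M=np.array([.6006,-.070,0])
    tx=X*np.cos(t)+Z*np.sin(t); tz=-X*np.sin(t)+Z*np.cos(t)
    lip=M+off*X+ydev*Y+zlip*Z
    return lip+.154*tx+.0406*tz, np.c_[Y,tx,-tz]
def rows(P0,R0,plist):
    for P,R in plist:
        w=cv2.Rodrigues(R0.T@R)[0].ravel()*180/np.pi
        print((1000*R0.T@(P-P0)).round(0).tolist(), w.round(1).tolist())
E
python3 - <<'E'
from h import *
s,a=cap('scene','s1.png');cv2.imwrite('pics/s1c.png',cv2.resize(a[140:300,280:440,::-1],(480,480)))
P=traypose(-.02,0,.19); rows(s['position'],np.array(s['tcp_rot']),[P]); print(P[0])
E
```

```text
time_s: 5.08
position: [0.5665, 0.2677, 0.1701]
tcp_rot: [[0.07, 0.998, -0.003], [0.998, -0.07, -0.001], [-0.001, -0.003, -1.0]]
force: [0.4, 0.8, -3.1]
opening: 0.133
time_s: 5.5
position: [0.5688, 0.2684, 0.2576]
tcp_rot: [[0.07, 0.998, 0.005], [0.998, -0.07, 0.001], [0.002, 0.005, -1.0]]
force: [0.6, 0.7, -2.1]
opening: 0.135
[-314.0, 188.0, 27.0] [0.3, -0.1, -9.2]
[ 0.73404851 -0.05785523  0.2306    ]
```

View pics/s1c.png

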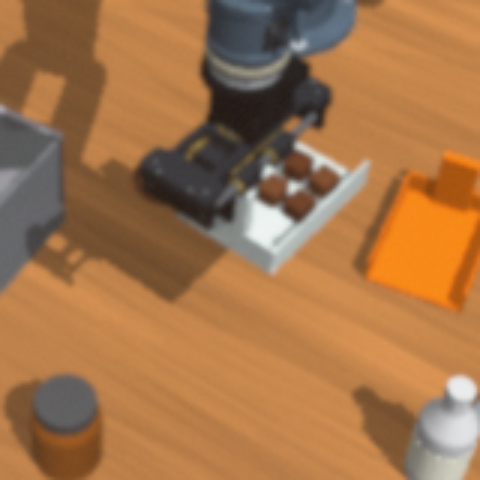

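The tray is held level with the cubes still inside. Moving to the hopper.

```bash
python3 -m jog '[[[-6,4,0],[0,0,-0.2],1],[[-19,11,0],[0,0,-0.6],1],[[-38,23,0],[0,0,-1.2],1],[[-62,37,2],[0,0,-2],1],[[-88,53,4],[0,0,-3],1],[[-115,69,6],[0,0,-4],1],[[-142,85,8],[0,0,-5],1],[[-169,101,10],[0,0,-6],1],[[-196,117,12],[0,0,-7],1],[[-222,133,14],[0,0,-8],1],[[-246,147,17],[0,0,-8.8],1],[[-266,159,20],[0,0,-9.2],1]]' 
python3 - <<'E'
from h import *
s=bot.read_state()
a=np.radians(-4.0);R0=np.c_[[-np.sin(a),np.cos(a),0],[np.cos(a),np.sin(a),0],[0,0,-1]]
P0=np.array([.5665,.2677,.2551])  # approx commanded
P,R=traypose(-.02,0,.19); rows(s['position'],np.array(s['tcp_rot']),[(P,R)])
rows(P,R,[traypose(*q) for q in[(-.018,6,.188),(-.014,13,.185),(-.008,20,.18),(0,27,.175),(.006,34,.17),(.012,41,.165),(.018,48,.16),(.022,55,.158),(.025,62,.156),(.028,69,.155),(.03,75,.155)]])
E
```

```text
time_s: 6.55
position: [0.7072, -0.0114, 0.2314]
tcp_rot: [[-0.089, 0.996, -0.004], [0.996, 0.089, 0.0], [0.0, -0.004, -1.0]]
force: [-0.3, 0.9, -2.4]
opening: 0.136
[-49.0, 23.0, 1.0] [-0.3, -0.0, -0.1]
[-0.0, -3.0, -14.0] [-6.0, 0.0, 0.0]
[-0.0, -7.0, -29.0] [-13.0, -0.0, -0.0]
[0.0, -11.0, -40.0] [-20.0, 0.0, 0.0]
[0.0, -15.0, -50.0] [-27.0, 0.0, 0.0]
[0.0, -23.0, -59.0] [-34.0, -0.0, -0.0]
[-0.0, -32.0, -66.0] [-41.0, 0.0, 0.0]
[0.0, -43.0, -71.0] [-48.0, 0.0, 0.0]
[-0.0, -57.0, -77.0] [-55.0, -0.0, 0.0]
[0.0, -73.0, -80.0] [-62.0, 0.0, 0.0]
[-0.0, -89.0, -83.0] [-69.0, 0.0, 0.0]
[0.0, -103.0, -84.0] [-75.0, 0.0, 0.0]
```

```bash
python3 -m jog '[[[-14,7,0],[0,0,0],1],[[-27,13,1],[0,0,0],1],[[-38,18,1],[0,0,0],1],[[-45,21,1],[0,0,0],1],[[-49,23,1],[0,0,0],1],[[-49,23,1],[0,0,0],1],[[-49,23,1],[0,0,0],1]]' && python3 -m jog '[[[0,-1,-7],[-3,0,0],1],[[0,-3,-14],[-6,0,0],1],[[0,-5,-21],[-9.5,0,0],1],[[0,-7,-29],[-13,0,0],1],[[0,-9,-35],[-16.5,0,0],1],[[0,-11,-40],[-20,0,0],1],[[0,-13,-45],[-23.5,0,0],1],[[0,-15,-50],[-27,0,0],1],[[0,-19,-55],[-30.5,0,0],1],[[0,-23,-59],[-34,0,0],1],[[0,-27,-63],[-37.5,0,0],1],[[0,-32,-66],[-41,0,0],1]]'
python3 - <<'E'
from h import *
s,a=cap('scene','s2.png')
P,R=traypose(.012,41,.165);print(P,s['position'],(R-s['tcp_rot']).round(3))
rows(P,R,[traypose(*q) for q in[(.015,44.5,.163),(.018,48,.16),(.022,55,.158),(.025,62,.156),(.028,69,.155),(.03,75,.155)]])
cv2.imwrite('pics/s2c.png',cv2.resize(a[90:290,170:370,::-1],(560,560)))
E
```

```text
time_s: 7.13
position: [0.7346, -0.0544, 0.2337]
tcp_rot: [[-0.091, 0.996, -0.001], [0.996, 0.091, 0.001], [0.001, -0.0, -1.0]]
force: [0.7, -0.1, -2.0]
opening: 0.136
time_s: 8.13
position: [0.702, -0.0564, 0.3008]
tcp_rot: [[-0.092, 0.75, 0.655], [0.996, 0.07, 0.06], [-0.001, 0.658, -0.753]]
force: [0.6, 1.9, -2.9]
opening: 0.134
[ 0.70177118 -0.0607927   0.2966743 ] [ 0.70200435 -0.05643958  0.30080956] [[ 0.002  0.002 -0.002]
 [ 0.    -0.002 -0.001]
 [ 0.001 -0.002 -0.002]]
[0.0, -2.0, -6.0] [-3.5, -0.0, -0.0]
[0.0, -5.0, -11.0] [-7.0, 0.0, 0.0]
[-0.0, -11.0, -24.0] [-14.0, -0.0, -0.0]
[0.0, -21.0, -37.0] [-21.0, 0.0, -0.0]
[-0.0, -32.0, -50.0] [-28.0, 0.0, 0.0]
[0.0, -42.0, -60.0] [-34.0, 0.0, -0.0]
```

View pics/s2c.png

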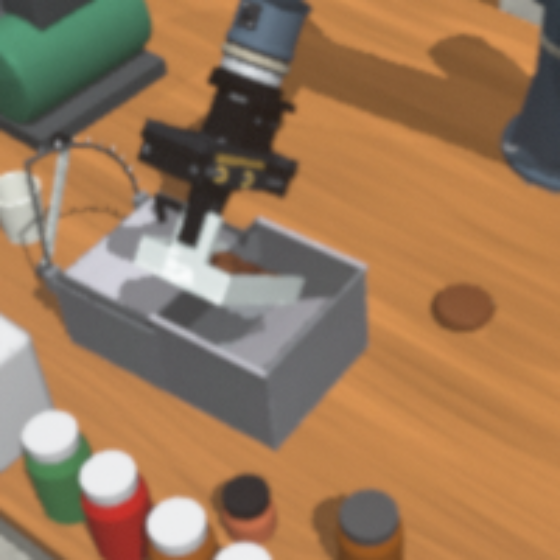

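The tray is over the hopper at a 41° tilt and the cubes are gathering at the lip. Continuing the pour.

```bash
python3 -m jog '[[[0,-2,-6],[-3.5,0,0],1],[[0,-2,-6],[-3.5,0,0],1],[[0,-5,-11],[-7,0,0],1],[[0,-5,-11],[-7,0,0],1],[[0,-8,-18],[-10.5,0,0],1],[[0,-11,-24],[-14,0,0],1],[[0,-16,-31],[-17.5,0,0],1],[[0,-21,-37],[-21,0,0],1],[[0,-26,-43],[-24.5,0,0],1],[[0,-32,-50],[-28,0,0],1],[[0,-42,-60],[-34,0,0],1],[[0,-42,-60],[-34,0,0],1]]' && python3 -m jog '[[[0,0,0],[0,0,0],1],[[0,0,0],[0,0,0],1],[[0,0,0],[0,0,0],1]]'
python3 - <<'E'
from h import *
s,a=cap('scene','s3.png');_,b=cap('top','t3.png');_,c=cap('wrist','w4.png')
P,R=traypose(.03,75,.155);print(P,(R-s['tcp_rot']).round(3))
z=lambda im,x,y,w,h:cv2.resize(im[y:y+h,x:x+w,::-1],(400,300),interpolation=cv2.INTER_CUBIC)
cv2.imwrite('pics/z4.png',np.vstack([np.hstack([z(a,170,110,160,120),z(b,310,115,150,112)]),np.hstack([z(c,0,0,640,400),z(a,300,170,160,120)])]))
E
```

```text
time_s: 9.18
position: [0.6313, -0.0634, 0.3179]
tcp_rot: [[-0.092, 0.255, 0.963], [0.996, 0.022, 0.09], [0.001, 0.967, -0.256]]
force: [-0.2, 1.3, -1.9]
opening: 0.137
time_s: 9.43
position: [0.6337, -0.064, 0.3183]
tcp_rot: [[-0.093, 0.257, 0.962], [0.996, 0.024, 0.09], [-0.0, 0.966, -0.258]]
force: [0.2, -0.1, -1.5]
opening: 0.137
[ 0.63111544 -0.06722288  0.31426063] [[ 0.003  0.001 -0.   ]
 [ 0.    -0.001 -0.003]
 [ 0.    -0.    -0.001]]
```

View pics/z4.png

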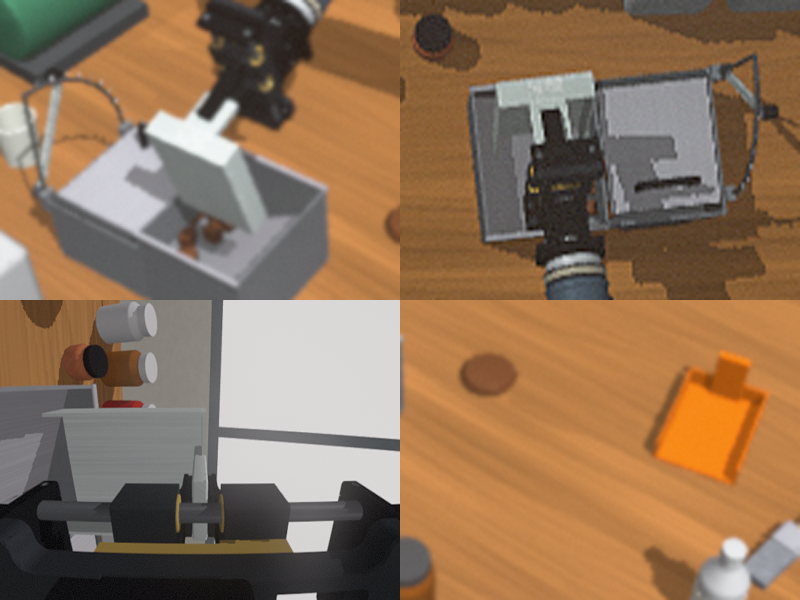

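The scene view shows cubes at the bottom of the hopper, and the wrist view shows an empty tray floor. Now I'll return the tray.

```bash
python3 - <<'E'
from h import *
s=bot.read_state();P,R=traypose(.03,75,.155)
L=[(.03,69,.16),(.03,62,.17),(.03,55,.18),(.025,48,.19),(.02,41,.2),(.015,34,.2),(.01,27,.2),(0,20,.2),(-.01,13,.2),(-.015,6,.2),(-.02,0,.2)]
rows(P,R,[traypose(*q) for q in L])
a=np.radians(-4.0);R1=np.c_[[-np.sin(a),np.cos(a),0],[np.cos(a),np.sin(a),0],[0,0,-1]]
P,R=traypose(*L[-1]);rows(P,R,[(np.array([.5665,.267,.2306]),R1)])
E
```

```text
[-0.0, 8.0, 15.0] [6.0, -0.0, 0.0]
[0.0, 20.0, 32.0] [13.0, -0.0, -0.0]
[-0.0, 29.0, 49.0] [20.0, -0.0, -0.0]
[-0.0, 34.0, 60.0] [27.0, -0.0, 0.0]
[-0.0, 37.0, 72.0] [34.0, -0.0, 0.0]
[-0.0, 28.0, 85.0] [41.0, -0.0, -0.0]
[0.0, 18.0, 97.0] [48.0, -0.0, 0.0]
[-0.0, 3.0, 103.0] [55.0, -0.0, -0.0]
[-0.0, -13.0, 107.0] [62.0, -0.0, -0.0]
[-0.0, -29.0, 115.0] [69.0, -0.0, -0.0]
[-0.0, -44.0, 119.0] [75.0, -0.0, -0.0]
[339.0, -137.0, 10.0] [0.0, 0.0, 9.2]
```

```bash
python3 -m jog '[[[0,8,15],[6,0,0],1],[[0,20,32],[13,0,0],1],[[0,29,49],[20,0,0],1],[[0,34,60],[27,0,0],1],[[0,37,72],[34,0,0],1],[[0,28,85],[41,0,0],1],[[0,18,97],[48,0,0],1],[[0,3,103],[55,0,0],1],[[0,-13,107],[62,0,0],1],[[0,-29,115],[69,0,0],1],[[0,-44,119],[75,0,0],1],[[0,-44,119],[75,0,0],1]]' && python3 -m jog '[[[20,-8,0],[0,0,0.5],1],[[50,-20,0],[0,0,1.4],1],[[85,-34,0],[0,0,2.3],1],[[120,-48,0],[0,0,3.3],1],[[155,-63,5],[0,0,4.2],1],[[190,-77,10],[0,0,5.2],1],[[225,-91,10],[0,0,6.1],1],[[260,-105,10],[0,0,7.1],1],[[290,-117,10],[0,0,8],1],[[318,-129,10],[0,0,8.8],1],[[339,-137,10],[0,0,9.2],1],[[339,-137,10],[0,0,9.2],1]]' && python3 -m jog '[[[0,0,0],[0,0,0],1],[[0,0,0],[0,0,0],1]]'
```

```text
time_s: 10.58
position: [0.7325, -0.0541, 0.2408]
tcp_rot: [[-0.122, 0.894, 0.43], [0.992, 0.091, 0.093], [0.044, 0.438, -0.898]]
force: [-0.1, 1.9, -3.2]
opening: 0.138
time_s: 11.58
position: [0.5736, 0.274, 0.1891]
tcp_rot: [[0.014, 0.897, 0.441], [0.993, -0.063, 0.097], [0.115, 0.437, -0.892]]
force: [-0.1, -0.2, 0.6]
opening: 0.004
time_s: 11.75
position: [0.577, 0.2702, 0.1896]
tcp_rot: [[0.019, 0.896, 0.444], [0.993, -0.067, 0.095], [0.115, 0.439, -0.891]]
force: [0.3, -0.6, 0.3]
opening: 0.005
```

The gripper has lost the tray: the tool hadn't finished untilting when I moved across. I need to find where it went.

```bash
python3 - <<'E'
from h import *
s,a=cap('scene','s5.png');_,b=cap('top','t5.png')
z=lambda im,x,y,w,h,W,H:cv2.resize(im[y:y+h,x:x+w,::-1],(W,H),interpolation=cv2.INTER_CUBIC)
cv2.imwrite('pics/z5.png',np.vstack([z(a,160,110,320,120,800,300),z(b,230,115,240,90,800,300)]))
E
```

```text
(no output)
```

View pics/z5.png

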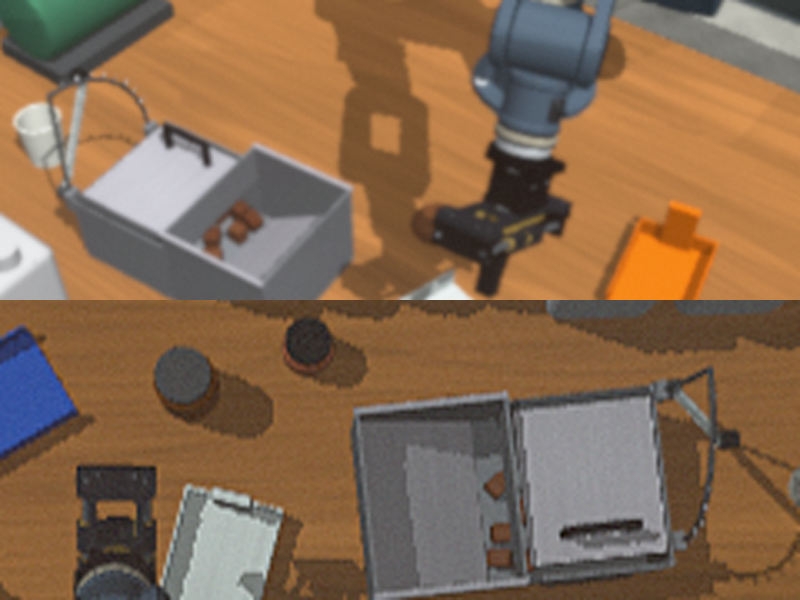

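The tray seems to be upright on the bench between its old place and the dryer. The cubes are in the hopper at the foot of the ramp, some of them under the flap. I'll straighten the tool where it is and measure the tray with masks.

```bash
python3 - <<'E'
from h import *
s=bot.read_state();print(s['joint_positions'].round(1),s['position'])
a=np.radians(-4.0);R1=np.c_[[-np.sin(a),np.cos(a),0],[np.cos(a),np.sin(a),0],[0,0,-1]]
rows(s['position'],np.array(s['tcp_rot']),[(np.array([.50,.10,.26]),R1),(s['position']+[0,0,.05],R1)])
# tray mask in the top view
b=cv2.imread('pics/t5.png');h=cv2.cvtColor(b,cv2.COLOR_BGR2HSV)
m=((h[:,:,1]<45)&(h[:,:,2]>110)).astype(np.uint8);m[:, :265]=0;m[:,325:]=0;m[:160]=0;m[250:]=0
n,l,st,ce=cv2.connectedComponentsWithStats(m)
for i in range(1,n):
    if st[i,4]>60:print(st[i],ce[i])
# patty brown: compare top frames outside robot
t0=cv2.imread('pics/t0.png')
for nm,f in(('t0',t0),('t5',b)):
    hh=cv2.cvtColor(f,cv2.COLOR_BGR2HSV); r=f[222:254,308:344].mean((0,1)); print(nm,r)
a0=cv2.imread('pics/s0.png').astype(int);a5=cv2.imread('pics/s5.png').astype(int)
d=(abs(a5-a0).max(2)>40).astype(np.uint8);d=cv2.morphologyEx(d,cv2.MORPH_OPEN,np.ones((3,3)))
n,l,st,ce=cv2.connectedComponentsWithStats(d);print([st[i].tolist() for i in range(1,n) if st[i,4]>25])
E
```

```text
[ 15.8  26.6 103.3  -4.5  23.3  22.2] [0.5771835  0.26914584 0.18922709]
[-161.0, -26.0, -113.0] [26.0, -7.1, 1.3]
[6.0, 22.0, -45.0] [26.0, -7.1, 1.3]
[ 278  170   37   49 1152] [295.63975694 193.64583333]
t0 [ 48.44357639  82.75260417 120.59548611]
t5 [ 45.23611111  71.81597222 102.02517361]
[[208, 0, 92, 142, 3079], [278, 0, 26, 42, 635], [306, 0, 61, 154, 3039], [386, 0, 42, 64, 1920], [220, 53, 6, 14, 59], [372, 63, 7, 13, 69], [379, 67, 18, 9, 126], [393, 69, 57, 48, 1032], [359, 74, 7, 8, 41], [372, 77, 21, 25, 289], [287, 105, 42, 24, 588], [367, 109, 43, 36, 650], [296, 146, 98, 127, 6823], [251, 191, 14, 17, 165], [241, 200, 8, 13, 81]]
```

```bash
python3 -m jog '[[[2,9,-18],[5,-1.5,0],0],[[4,15,-30],[10,-3,0.5],0],[[6,22,-45],[15,-4,0.7],0],[[-40,25,-60],[20,-5.5,1],0],[[-90,27,-80],[26,-7,1.3],0],[[-130,29,-95],[26,-7,1.3],0],[[-170,31,-110],[26,-7,1.3],0],[[-217,31,-115],[26,-7,1.3],0],[[-217,31,-115],[26,-7,1.3],0],[[-217,31,-115],[26,-7,1.3],0],[[-217,31,-115],[26,-7,1.3],0],[[-217,31,-115],[26,-7,1.3],0]]'
python3 - <<'E'
from h import *
import pickle
s,a=cap('wrist','w6.png');_,t=cap('top','t6.png');pickle.dump(s,open('w6.pkl','wb'))
print(s['joint_positions'].round(1))
cv2.imwrite('pics/z6.png',np.vstack([cv2.resize(a[:240,:,::-1],(800,300),interpolation=cv2.INTER_CUBIC),cv2.resize(t[145:265,220:540,::-1],(800,300),interpolation=cv2.INTER_CUBIC)]))
E
```

```text
time_s: 12.85
position: [0.549, 0.041, 0.2798]
tcp_rot: [[0.071, 0.998, -0.001], [0.998, -0.071, 0.002], [0.002, -0.001, -1.0]]
force: [0.4, 0.8, 0.6]
opening: 0.832
[-7.4 20.8 88.8  0.1 70.5 -3.4]
```

View pics/z6.png

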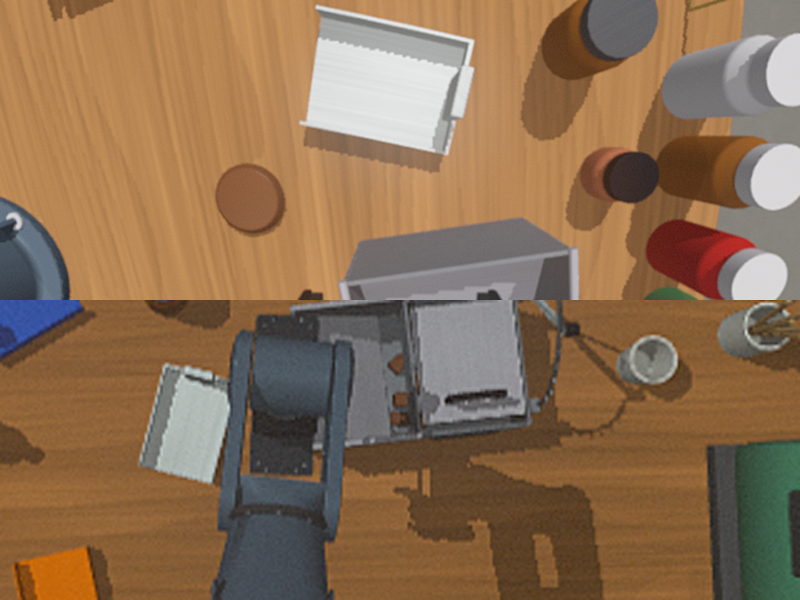

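The tray is empty, flat, upright and touching nothing, and the patty is next to it at (250,198). Next I'll look at the pointer from above with the wrist camera.

```bash
python3 -m jog '[[[0,0,-40],[0,0,0],0],[[-30,6,-80],[0,0,-1],0],[[-60,12,-110],[0,0,-2],0],[[-100,18,-120],[0,0,-3],0],[[-140,25,-120],[0,0,-4],0],[[-180,32,-120],[0,0,-5],0],[[-220,39,-120],[0,0,-6],0],[[-260,46,-120],[0,0,-7],0],[[-300,53,-120],[0,0,-8],0],[[-340,60,-120],[0,0,-9],0],[[-380,67,-120],[0,0,-9.2],0],[[-420,74,-120],[0,0,-9.2],0]]' && python3 -m jog '[[[-35,10,0],[0,0,0],0],[[-65,10,0],[0,0,0],0],[[-65,10,0],[0,0,0],0],[[-65,10,0],[0,0,0],0],[[-65,10,0],[0,0,0],0]]'
cat > kn.py <<'E'
from h import *
def dark(im,px,r,thr=60):
    x,y=px.round().astype(int);x0,y0=max(x-r,0),max(y-r,0)
    c=im[y0:y+r,x0:x+r].max(2);m=(c<thr).astype(np.uint8)
    m=cv2.morphologyEx(m,cv2.MORPH_OPEN,np.ones((3,3)))
    n,l,st,ce=cv2.connectedComponentsWithStats(m)
    return [((ce[i]+[x0,y0]).round(1).tolist(),st[i,2:].tolist()) for i in range(1,n) if st[i,4]>8]
E
python3 - <<'E'
from kn import *
import pickle
w6=cam('wrist',pickle.load(open('w6.pkl','rb')))
print('patty',plane(w6,[(250/1.25,198/1.25)],.02),plane(cam('top'),[(325.5,238)],.02))
s,a=cap('wrist','w7.png');pickle.dump(s,open('w7.pkl','wb'));print(s['position'])
_,sc=cap('scene','s7.png')
K=np.array([.637,-.3465,.25])
for n,c,im,r in(('w',cam('wrist',s),a,60),('s',cam('scene'),sc,15)):
    p=proj(c,K)[0];print(n,p,dark(im,p,r))
E
```

```text
time_s: 13.95
position: [0.595, -0.3832, 0.3985]
tcp_rot: [[-0.094, 0.996, -0.002], [0.996, 0.094, 0.002], [0.002, -0.001, -1.0]]
force: [-0.0, -0.3, 0.4]
opening: 0.998
time_s: 14.37
position: [0.6107, -0.4449, 0.3981]
tcp_rot: [[-0.094, 0.996, -0.002], [0.996, 0.094, 0.003], [0.004, -0.002, -1.0]]
force: [0.4, 1.2, -0.6]
opening: 1.002
patty [[0.37802956 0.06966217 0.02      ]] [[0.36983886 0.0631197  0.02      ]]
[ 0.61072936 -0.44492226  0.39808463]
w [356.80640382  95.56406585] []
s [191.83640841 141.3548108 ] []
```

```bash
python3 - <<'E'
from kn import *
import pickle
s=pickle.load(open('w7.pkl','rb'));a=cv2.imread('pics/w7.png');sc=cv2.imread('pics/s7.png');t=cv2.imread('pics/t0.png')
K=np.array([.637,-.3465,.25])
for thr in(75,90):
  for n,c,im,r in(('w',cam('wrist',s),a,60),('s',cam('scene'),sc,12),('t',cam('top'),t,12)):
    p=proj(c,K)[0];print(thr,n,p,dark(im,p,r,thr))
p=proj(cam('scene'),K)[0].astype(int);print(p);print(sc[p[1]-8:p[1]+9,p[0]-9:p[0]+10].max(2))
p=proj(cam('wrist',s),K)[0].astype(int);print(p);print(a[p[1]-60:p[1]+60:4,p[0]-60:p[0]+60:4].max(2))
E
```

```text
75 w [356.80640382  95.56406585] [([299.0, 39.3], [5, 8, 38])]
75 s [191.83640841 141.3548108 ] [([183.3, 131.0], [9, 6, 34]), ([196.1, 134.7], [15, 12, 67]), ([181.0, 140.0], [3, 3, 9])]
75 t [448.34924266 156.46241577] [([448.3, 156.3], [6, 6, 32])]
90 w [356.80640382  95.56406585] [([298.9, 39.4], [5, 8, 39]), ([357.8, 87.9], [19, 19, 339]), ([404.0, 85.5], [5, 4, 16])]
90 s [191.83640841 141.3548108 ] [([189.4, 134.9], [24, 14, 209])]
90 t [448.34924266 156.46241577] [([447.1, 155.7], [9, 8, 51])]
[191 141]
[[ 65  68  79  86  91  92  92  93  92  92  91  89  82  74  71  69  69  67
   68]
 [ 74  82  90  90  90  93  93  92  90  88  87  82  75  69  67  68  68  69
   74]
 [ 85  91  89  91  91  92  91  91  89  81  75  71  67  68  69  70  70  75
   98]
 [ 89  89  89  91  89  90  87  83  78  70  68  66  67  68  67  74  91 112
  139]
 [ 89  88  89  89  88  87  80  67  57  57  58  62  67  68  78 101 132 161
  174]
 [ 82  87  89  89  85  79  66  53  52  49  50  53  58  78 116 150 175 184
  187]
 [ 71  79  85  81  75  66  56  55  69  61  52  48  53  96 156 188 197 196
  189]
 [ 61  66  70  6
[... 3855 characters left out ...]
203 201 197 197 145 148
  148 198 196 194 198 199 198 185 202 197 187 199]
 [203 205 210 204 202 203 206 203 202 197 204 193 200 202 196 182 146 146
  147 196 199 194 197 202 197 192 197 198 186 199]
 [203 212 209 206 202 203 206 203 203 197 202 197 199 199 197 183 145 144
  152 195 199 192 197 199 196 193 198 199 188 197]
 [203 212 209 209 202 202 205 202 204 196 201 201 199 202 152 147 144 144
  192 195 200 194 196 199 192 197 198 196 192 189]
 [203 213 208 209 201 202 202 201 200 196 198 203 198 148 147 165 195 191
  198 193 201 196 197 198 191 197 200 196 192 166]
 [202 212 207 206 201 203 201 199 200 198 196 182 148 150 154 202 196 191
  199 195 201 193 198 197 189 195 200 192 193 143]]
```

Knob found: wrist (357.8,88), scene about (191.3,139), top (448,156). I'll solve its angle relative to the handle bar in the same pictures.

```bash
python3 - <<'E'
from kn import *
import pickle
from scipy.optimize import brentq
s=pickle.load(open('w7.pkl','rb'));a=cv2.imread('pics/w7.png')
w=cam('wrist',s);t=cam('top');sc=cam('scene')
m=(a.max(2)<90).astype(np.uint8);m[110:]=0;n,l,st,ce=cv2.connectedComponentsWithStats(m)
print([(st[i].tolist(),ce[i].round(1).tolist()) for i in range(1,n) if st[i,4]>60])
def frame(yaw): 
    y=np.radians(yaw);return np.array([[np.cos(y),-np.sin(y),0],[np.sin(y),np.cos(y),0],[0,0,1]])
R=frame(5.2);O=np.array([.608,-.152,0])
hp=proj(w,O+R@np.array([-.053,-.083,.154]));print('pred handle w7',hp,'top',proj(t,O+R@np.array([-.053,-.083,.154])),'scene',proj(sc,O+R@np.array([-.053,-.083,.154])))
H=O+R@np.array([.092,-.184,.114])
for n,c,p in(('w',w,(357.8,88)),('t',t,(448,156.2)),('s',sc,(191.3,139))):
    o,v=ray(c,p);o=R.T@(o-H);v=R.T@v.ravel();v/=np.linalg.norm(v)
    # points on ray at dist .165 from axis (y)
    A=v[0]**2+v[2]**2;B=o[0]*v[0]+o[2]*v[2];C=o[0]**2+o[2]**2-.165**2
    D=B*B-A*C
    for sg in(-1,1):
        k=(-B+sg*np.sqrt(max(D,0)))/A;q=o+k*v;print(n,D>0,q.round(4),'angle',np.arctan2(q[2],-q[0]))
K=tri([ray(w,(357.8,88)),ray(sc,(191.3,139)),ray(t,(448,156.2))]);print(K,R.T@(K-H))
E
```

```text
[([271, 0, 7, 73, 239], [273.9, 32.2]), ([293, 0, 10, 44, 340], [296.8, 20.8]), ([492, 0, 22, 4, 65], [502.2, 1.2]), ([401, 73, 36, 15, 106], [417.9, 79.3]), ([284, 76, 45, 10, 97], [304.8, 78.9]), ([349, 79, 19, 19, 339], [357.8, 87.9])]
pred handle w7 [[297.42475411   3.02504818]] top [[410.43562684 182.40419907]] scene [[234.20305568 163.75755546]]
w True [-0.0809 -0.0058  0.1438] angle 1.0581414610332243
w True [-0.0449  0.0173 -0.1588] angle -1.295381880693801
t True [-0.0807 -0.0088  0.1439] angle 1.059818139441547
t True [-0.0447 -0.1055 -0.1588] angle -1.2963554943946043
s True [-0.0843 -0.0165  0.1418] angle 1.0342509606649268
s True [-0.1551 -0.1059  0.0564] angle 0.3485632130288258
[ 0.63687904 -0.34172696  0.26258914] [-0.08043526 -0.0075635   0.14858914]
```

Three views give a pointer angle of about 1.06 rad (1.058, 1.060, 1.034). Now grasping the handle.

```bash
python3 -m jog '[[[40,-6,0],[0,0,0],0],[[80,-12,0],[0,0,0],0],[[120,-17,0],[0,0,0],0],[[160,-23,10],[0,0,0],0],[[200,-28,40],[0,0,0],0],[[210,-29,80],[0,0,0],0],[[210,-29,120],[0,0,0],0],[[210,-29,160],[0,0,0],0],[[210,-29,160],[0,0,0],0],[[210,-29,160],[0,0,0],0],[[210,-29,160],[0,0,0],0],[[210,-29,160],[0,0,0],0]]'
python3 - <<'E'
from h import *
s=bot.read_state();print(rel(s,[.5615,-.239,.1353]),s['tcp_rot'].round(3).tolist())
t=vision.capture('top')[:,:,::-1]
for nm in('t0.png','t3.png'):
    b=cv2.imread('pics/'+nm)
    print(nm,abs(b[220:256,305:347].astype(int)-t[220:256,305:347]).mean())
for im in(cv2.imread('pics/t0.png'),t):
    c=im[222:254,308:344].astype(int);m=((c[:,:,2]-c[:,:,0])<70)&(c[:,:,2]<110);yy,xx=np.nonzero(m);print(xx.mean()+308,yy.mean()+222,m.sum())
E
```

```text
time_s: 15.47
position: [0.5636, -0.2411, 0.2427]
tcp_rot: [[-0.092, 0.996, 0.004], [0.996, 0.092, -0.002], [-0.003, 0.004, -1.0]]
force: [0.6, -1.0, -0.3]
opening: 1.0
[  2.51692754  -2.3084492  107.41022326] [[-0.092, 0.996, 0.004], [0.996, 0.092, -0.002], [-0.003, 0.004, -1.0]]
t0.png 12.736772486772487
t3.png 6.253968253968254
325.7235142118863 237.74418604651163 387
330.95028680688335 240.92160611854683 523
```

```bash
python3 -m jog '[[[1,-1,30],[0,0,0],0],[[1,-1,65],[0,0,0],0],[[1,-1,90],[0,0,0],0],[[1,-1,107],[0,0,0],0],[[1,-1,107],[0,0,0],0],[[1,-1,107],[0,0,0],0],[[1,-1,107],[0,0,0],1],[[1,-1,107],[0,0,0],1],[[1,-1,107],[0,0,0],1],[[1,-1,107],[0,0,0],1],[[1,-1,107],[0,0,0],1],[[1,-1,107],[0,0,0],1]]' && python3 -m jog '[[[0,0,0],[0,0,0],1],[[0,0,0],[0,0,0],1],[[0,0,0],[0,0,0],1],[[0,0,0],[0,0,0],1],[[0,0,0],[0,0,0],1],[[0,0,0],[0,0,0],1],[[0,0,0],[0,0,0],1],[[0,0,0],[0,0,0],1]]'
python3 - <<'E'
from h import *
s=bot.read_state();s['position']
R=np.array(s['tcp_rot']);print(s['force'])
# flap arc in tool axes from current: handle h(phi)
a=np.radians(5.2)
X=np.array([np.cos(a),np.sin(a),0])
h=lambda f:X*(-.145*np.cos(f)+.04*np.sin(f))+np.array([0,0,1])*(.145*np.sin(f)+.04*np.cos(f))
Rn=np.c_[[-np.sin(a),np.cos(a),0],X,[0,0,-1]]
for f in(.08,.16,.24,.32,.4,.48,.56,.64,.72,.8,.86,.92,.97,1.01,1.04,1.06): print(f,(1000*Rn.T@(h(f)-h(0))).round(0).tolist())
A=cv2.imread('pics/s0.png').astype(int);B=cv2.imread('pics/s7.png').astype(int)
d=(abs(A-B).max(2)>40).astype(np.uint8);d=cv2.morphologyEx(d,cv2.MORPH_OPEN,np.ones((3,3)))
n,l,st,ce=cv2.connectedComponentsWithStats(d);print([st[i].tolist() for i in range(1,n) if st[i,4]>25 and st[i,1]>140])
print('patty diff',abs(A-B)[188:212,322:350].mean())
E
```

```text
time_s: 16.52
position: [0.5605, -0.239, 0.1327]
tcp_rot: [[-0.092, 0.996, -0.001], [0.996, 0.092, 0.001], [0.001, -0.001, -1.0]]
force: [-0.3, 0.0, 0.2]
opening: 0.631
time_s: 17.18
position: [0.5633, -0.2387, 0.1324]
tcp_rot: [[-0.091, 0.996, 0.005], [0.996, 0.091, 0.001], [0.001, 0.005, -1.0]]
force: [6.2, 2.0, -4.6]
opening: 0.116
[ 6.15414162  1.99394461 -4.64722989]
0.08 [0.0, 4.0, -11.0]
0.16 [0.0, 8.0, -23.0]
0.24 [0.0, 14.0, -33.0]
0.32 [0.0, 20.0, -44.0]
0.4 [0.0, 27.0, -53.0]
0.48 [0.0, 35.0, -62.0]
0.56 [0.0, 43.0, -71.0]
0.64 [0.0, 53.0, -79.0]
0.72 [0.0, 62.0, -86.0]
0.8 [0.0, 73.0, -92.0]
0.86 [0.0, 81.0, -96.0]
0.92 [0.0, 89.0, -100.0]
0.97 [-0.0, 96.0, -102.0]
1.01 [0.0, 102.0, -104.0]
1.04 [0.0, 106.0, -105.0]
1.06 [-0.0, 109.0, -106.0]
[[351, 142, 24, 15, 115], [312, 150, 19, 8, 76], [251, 191, 14, 17, 165], [241, 200, 8, 13, 81], [303, 218, 91, 55, 2743]]
patty diff 2.2281746031746033
```

The patty hasn't moved. The bar is gripped (opening 0.116), so I'll swing the flap up.

```bash
python3 -m jog '[[[0,2,-5],[0,0,0],1],[[0,4,-11],[0,0,0],1],[[0,8,-23],[0,0,0],1],[[0,14,-33],[0,0,0],1],[[0,20,-44],[0,0,0],1],[[0,27,-53],[0,0,0],1],[[0,35,-62],[0,0,0],1],[[0,43,-71],[0,0,0],1],[[0,53,-79],[0,0,0],1],[[0,62,-86],[0,0,0],1],[[0,73,-92],[0,0,0],1],[[0,81,-96],[0,0,0],1]]' && python3 -m jog '[[[0,8,-4],[0,0,0],1],[[0,15,-6],[0,0,0],1],[[0,21,-8],[0,0,0],1],[[0,25,-9],[0,0,0],1],[[0,28,-10],[0,0,0],1],[[0,28,-10],[0,0,0],1],[[0,28,-10],[0,0,0],1],[[0,28,-10],[0,0,0],1]]'
python3 - <<'E'
from h import *
s,a=cap('scene','s8.png');_,b=cap('top','t8.png');print(s['force'])
z=lambda im,x,y,w,h,W,H:cv2.resize(im[y:y+h,x:x+w,::-1],(W,H),interpolation=cv2.INTER_CUBIC)
cv2.imwrite('pics/z8.png',np.hstack([z(a,170,110,100,150,400,600),z(b,370,115,100,150,400,600)]))
# estimate via TCP with hinge
O=np.array([.608,-.152,0]);y=np.radians(5.2);R=np.array([[np.cos(y),-np.sin(y),0],[np.sin(y),np.cos(y),0],[0,0,1]])
g=s['position']-.0187*np.array(s['tcp_rot'])[:,2];q=R.T@(g-O)-[.092,-.083,.114];print(q,np.hypot(q[0],q[2]),np.hypot(.145,.04),'phi',np.arctan2(q[2],-q[0])-np.arctan2(.04,.145))
E
```

```text
time_s: 18.18
position: [0.6421, -0.2321, 0.2238]
tcp_rot: [[-0.092, 0.996, -0.003], [0.996, 0.092, 0.002], [0.002, -0.003, -1.0]]
force: [6.8, -4.0, -18.0]
opening: 0.114
time_s: 18.85
position: [0.6671, -0.23, 0.2331]
tcp_rot: [[-0.091, 0.996, -0.008], [0.996, 0.091, 0.002], [0.003, -0.008, -1.0]]
force: [2.8, -5.3, -14.6]
opening: 0.116
[  2.79258531  -5.26712555 -14.55164732]
[-4.00277869e-02 -5.64715766e-05  1.37827141e-01] 0.1435219303528412 0.15041608956491323 phi 1.0189838458604878
```

View pics/z8.png

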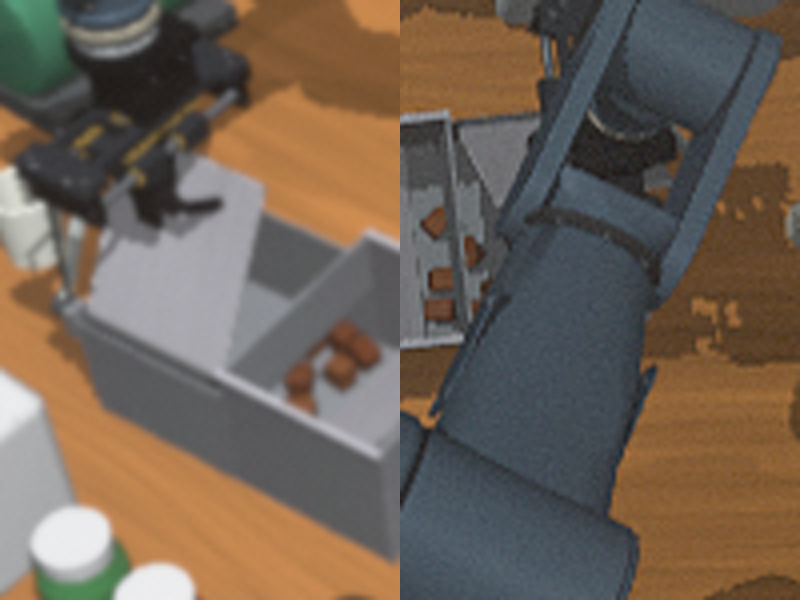

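Scene view: the flap is raised, with its free +y corner at about (235.8,155.8) in full-image pixels. Cubes are visible at the ramp foot and under the flap, none outside. The 15 N downward force suggests my commanded arc doesn't quite match, so I'll measure the flap angle optically.

```bash
python3 - <<'E'
from h import *
sc=cam('scene');O=np.array([.608,-.152,0]);y=np.radians(5.2);R=np.array([[np.cos(y),-np.sin(y),0],[np.sin(y),np.cos(y),0],[0,0,1]])
H=O+R@np.array([.092,-.083,.114])
def onplane(p,yy):
    o,v=ray(sc,p);o=R.T@(o-H);v=R.T@v.ravel();q=o+v*((yy-o[1])/v[1]);return q.round(4),np.hypot(q[0],q[2]).round(4),np.arctan2(q[2],-q[0]).round(3)
print('flap corner',onplane((235.8,155.8),.075))
for yy in(-.101,-.106,-.111):print('knob',onplane((191.3,139),yy))
for nm,P in(('hopper +y+x',(.1,.165,.14)),('hop +y -x',(-.1,.165,.14)),('hop -y -x',(-.1,0,.14)),('+x mid .11',(.1,-.165,.114))):
    print(nm,proj(sc,O+R@np.array(P)).round(1))
for f in (1.0,1.06,1.12):
    fr=lambda L,yy,z=0:H+R@np.array([-L*np.cos(f)+z*np.sin(f),yy,L*np.sin(f)+z*np.cos(f)])
    print(f,'corner',proj(sc,fr(.172,.075)).round(1),'bar',proj(sc,np.array([fr(.145,.035,.04)])).round(1),'knob',proj(sc,fr(.165,-.101)).round(1))
s,a=cap('wrist','w9.png');w=cam('wrist',s)
for f in (1.0,1.06,1.12):
    print(f,proj(w,np.array([H+R@np.array([-.172*np.cos(f),yy,.172*np.sin(f)]) for yy in(.075,.04)])).round(1).tolist())
g=a.max(2)
for r in (60,90,120,150,180): print(r,g[r,120:400:5].tolist())
E
```

```text
flap corner (array([-0.0851,  0.075 ,  0.1544]), np.float64(0.1763), np.float64(1.067))
knob (array([-0.0713, -0.101 ,  0.1576]), np.float64(0.173), np.float64(1.146))
knob (array([-0.0752, -0.106 ,  0.1528]), np.float64(0.1703), np.float64(1.113))
knob (array([-0.0792, -0.111 ,  0.148 ]), np.float64(0.1679), np.float64(1.079))
hopper +y+x [[265.9 223.2]]
hop +y -x [[301.1 184.8]]
hop -y -x [[261.7 167.4]]
+x mid .11 [[189.  189.5]]
1.0 corner [[237.8 156.7]] bar [[218.3 161.2]] knob [[196.1 140.5]]
1.06 corner [[235.8 157. ]] bar [[216.4 162.2]] knob [[194.1 140.7]]
1.12 corner [[233.7 157.5]] bar [[214.4 163.3]] knob [[192.  141.1]]
1.0 [[204.6, 122.9], [212.0, 197.7]]
1.06 [[220.1, 123.1], [226.8, 200.9]]
1.12 [[238.1, 123.3], [243.8, 204.1]]
60 [218, 211, 205, 226, 159, 104, 103, 102, 100, 100, 104, 103, 103, 104, 104, 158, 185, 187, 186, 188, 188, 186, 188, 188, 187, 188, 188, 187, 188, 189, 189, 189, 188, 189, 192, 189, 190, 189, 191, 191, 192, 192, 183, 160, 161, 161, 162, 160, 162, 103, 105, 103, 177, 222, 206, 217]
90 [216, 213, 214, 202, 214, 111, 103, 103, 104, 103, 106, 1
[... 369 characters left out ...]
184, 187, 185, 186, 187, 186, 187, 186, 185, 184, 185, 186, 186, 186, 184, 184, 185, 184, 186, 185, 140, 100, 208, 213, 215, 211, 218]
150 [221, 225, 217, 219, 209, 228, 223, 223, 228, 211, 121, 106, 108, 108, 92, 93, 94, 88, 208, 181, 182, 182, 184, 183, 183, 183, 184, 184, 183, 185, 183, 183, 182, 181, 181, 182, 184, 186, 187, 185, 188, 186, 184, 185, 185, 186, 187, 186, 186, 139, 124, 212, 211, 217, 214, 205]
180 [222, 223, 223, 216, 212, 216, 223, 223, 216, 221, 184, 104, 107, 108, 108, 109, 106, 109, 181, 209, 182, 184, 185, 187, 182, 181, 182, 180, 180, 184, 183, 186, 186, 182, 183, 183, 183, 184, 187, 186, 184, 187, 186, 186, 187, 187, 189, 187, 185, 129, 183, 205, 216, 213, 208, 212]
```

```bash
python3 -m jog '[[[0,3,0],[0,0,0],1],[[0,7,1],[0,0,0],1],[[0,7,1],[0,0,0],1],[[0,7,1],[0,0,0],1],[[0,7,1],[0,0,0],1]]'
python3 - <<'E'
from h import *
O=np.array([.608,-.152,0]);y=np.radians(5.2);R=np.array([[np.cos(y),-np.sin(y),0],[np.sin(y),np.cos(y),0],[0,0,1]])
H=O+R@np.array([.092,-.083,.114])
s,a=cap('wrist','w10.png');w=cam('wrist',s);print(s['force'])
def line(f,z,r):
    p=proj(w,np.array([H+R@np.array([-.172*np.cos(f)+z*np.sin(f),yy,.172*np.sin(f)+z*np.cos(f)]) for yy in(.07,.04)]))
    return p[0,0]+(p[1,0]-p[0,0])*(r-p[0,1])/(p[1,1]-p[0,1])
g=a.max(2)
for f in(1.0,1.03,1.06,1.09): print(f,[[round(line(f,z,r),1) for z in(-.002,.002)] for r in(150,180)])
for r in(145,150,165,180): print(r,g[r,205:245].tolist())
old=cv2.imread('pics/w9.png').max(2);print('old150',old[150,200:225].tolist())
g=s['position']-.0187*np.array(s['tcp_rot'])[:,2];q=R.T@(g-O)-[.092,-.083,.114];print(q,np.hypot(q[0],q[2]),'phi tcp',np.arctan2(q[2]+.003,-q[0])-np.arctan2(.04,.145))
E
```

```text
time_s: 19.42
position: [0.6753, -0.2293, 0.2348]
tcp_rot: [[-0.091, 0.996, -0.004], [0.996, 0.091, 0.001], [0.001, -0.004, -1.0]]
force: [1.2, -5.8, -13.8]
opening: 0.115
[  1.1643887   -5.78858851 -13.76340957]
1.0 [[np.float64(188.6), np.float64(193.7)], [np.float64(192.1), np.float64(197.1)]]
1.03 [[np.float64(195.2), np.float64(200.8)], [np.float64(198.6), np.float64(203.9)]]
1.06 [[np.float64(202.4), np.float64(208.4)], [np.float64(205.6), np.float64(211.4)]]
1.09 [[np.float64(210.2), np.float64(216.7)], [np.float64(213.2), np.float64(219.5)]]
145 [194, 207, 207, 210, 215, 209, 190, 177, 177, 178, 178, 177, 177, 178, 177, 179, 180, 178, 179, 178, 178, 180, 179, 178, 179, 180, 179, 178, 179, 179, 180, 180, 177, 179, 180, 179, 180, 180, 178, 179]
150 [196, 207, 208, 210, 216, 218, 201, 181, 178, 180, 181, 182, 181, 180, 178, 177, 177, 179, 179, 178, 178, 180, 179, 178, 180, 178, 178, 179, 179, 178, 180, 180, 179, 177, 180, 180, 180, 181, 179, 179]
165 [127, 157, 198, 205, 207, 213, 216, 206, 188, 179, 178, 179, 179, 177, 178, 178, 178, 178, 179, 177, 176, 176, 178, 178, 176, 179, 176, 178, 178, 178, 178, 177, 177, 179, 178, 179, 179, 178, 178, 179]
180 [136, 176, 187, 203, 209, 209, 211, 216, 213, 193, 179, 179, 179, 179, 180, 179, 181, 180, 179, 180, 181, 181, 179, 180, 180, 183, 181, 181, 182, 182, 181, 183, 182, 184, 180, 181, 180, 181, 179, 179]
old150 [94, 91, 93, 93, 92, 88, 109, 162, 198, 204, 208, 215, 218, 201, 184, 181, 183, 183, 183, 183, 182, 183, 182, 183, 182]
[-3.18560100e-02 -8.85955414e-05  1.39503289e-01] 0.1430942802608804 phi tcp 1.0816989624466462
```

```bash
python3 -m jog '[[[0,0,2],[0,0,0],1],[[0,-0.5,3],[0,0,0],1],[[0,-0.5,3],[0,0,0],1],[[0,-0.5,3],[0,0,0],1],[[0,-0.5,3],[0,0,0],1],[[0,-0.5,3],[0,0,0],1]]'
cat > fin.py <<'E'
from h import *
O=np.array([.608,-.152,0]);y=np.radians(5.2);R=np.array([[np.cos(y),-np.sin(y),0],[np.sin(y),np.cos(y),0],[0,0,1]])
H=O+R@np.array([.092,-.083,.114])
s,a=cap('wrist');w=cam('wrist',s);print(s['force'],s['time_s'],s['opening'])
def line(f,z,r):
    p=proj(w,np.array([H+R@np.array([-.172*np.cos(f)+z*np.sin(f),yy,.172*np.sin(f)+z*np.cos(f)]) for yy in(.07,.04)]))
    return p[0,0]+(p[1,0]-p[0,0])*(r-p[0,1])/(p[1,1]-p[0,1])
g=a.max(2)
F=np.linspace(.9,1.2,61)
for r in(150,165,180):
    row=g[r].astype(int);m=np.nonzero(row[180:240]>196)[0]+180
    m=m[(m>m[-1]-12)];mid=(m[0]+m[-1])/2
    print(r,m[0],m[-1],'phi',np.interp(mid,[line(f,0,r) for f in F],F))
E
python3 fin.py
python3 - <<'E'
from kn import *
_,sc=cap('scene','s9.png')
c0=cv2.imread('pics/s0.png')[:,:,::-1].astype(int)
# pointer undisturbed: compare pointer arm area
print('pointer diff',abs(c0-sc)[150:180,180:192].mean())
_,t=cap('top','t9.png');c0=cv2.imread('pics/t0.png')[:,:,::-1].astype(int)
print('top diff jar/flask/pot/cup',[abs(c0-t)[y-10:y+10,x-10:x+10].mean().round(1) for x,y in((286,140),(203,198),(322,128),(480,170))])
E
```

```text
time_s: 19.97
position: [0.6756, -0.2293, 0.2347]
tcp_rot: [[-0.092, 0.996, -0.001], [0.996, 0.092, -0.0], [-0.0, -0.001, -1.0]]
force: [0.1, -5.1, -7.1]
opening: 0.116
[ 0.06368831 -5.05355914 -7.07210689] 19.9667 0.11594845157543768
150 206 210 phi 1.072420408340782
165 207 212 phi 1.0723985492278323
180 208 213 phi 1.0704578853736226
pointer diff 59.147222222222226
top diff jar/flask/pot/cup [np.float64(4.8), np.float64(5.3), np.float64(4.8), np.float64(12.3)]
```

```bash
python3 -c "
from rig import bot
print(bot.hand_in())"
```

```text
the job is handed in; nothing more can be done
None
```

I poured the cubes into the hopper, and the job ended at about 20 s with the gripper holding the flap close to the pointer mark. The tray went back to the bench by accident rather than by placement.

- **Cubes:** After the pour the tray was empty, and cubes were visible at the ramp foot and through the raised flap. I could make out five or six and saw none outside. I never counted all six for certain.
- **Tray:** While I was carrying it back, the tool was still about 26° tilted because the rotation had lagged. The tray slipped out of the grip, probably on the hopper rim. It landed on the bench between its old place and the dryer, and a close wrist picture showed it flat, upright, empty and touching nothing. I left it there.
- **Flap:** The wrist camera put it at about 1.07 rad. The pointer measured 1.058 (wrist), 1.060 (top) and 1.034 (scene). The scene view gave 1.08 to 1.15 when I worked it out a second way, depending on where the knob sits, so it disagreed with itself by about 0.1 rad.
- **Grip:** The last reading showed a steady grip with about 7 N pulling down on the tool.
- **Other objects:** The patty, jar, flask and pot showed no change in the image comparisons. The cup area changed slightly, which I took to be the arm's shadow. The gripper hid the pointer in the last views, so I could not confirm by picture that it hadn't moved. The gripper should have stayed about 6 cm clear of it.

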